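# Hold a clamp collar down on a sprung post in the filter drawer

## Task

Take the wide aluminium ring out of its well in the drawer liner and thread it down the upright post until it lies fully home on the sprung seat, and let go of it; then thread the narrower, taller collar onto the post on top of it. Keep your grip on the collar and press it down steadily so that the seat stays about half way down its travel (about 8 N), never bottoming it out, and finish while still holding it so, as a third hand for the colleague who will tighten the collar's set screws. Leave the filters, the caps, the tin and its lid where they are.

Things in the scene. Friction and masses are not known exactly. Their poses are not given: they have to be found in the camera images.
- stand: Fixed clamping stand on the flat middle of the drawer liner: dark steel base 80 x 80 x 12 mm with one upright bright steel post, 22 diameter, narrowing over its last 8 to a 12 wide tip, 72 above the base's underside. Round the post, under the stack, is the sprung seat. Origin: centre of the base's underside, on the post's axis, on the liner's top; z up along the post.
- seat_top (a point): Centre of the top face of the stand's sprung seat, an aluminium disc 52 mm diameter and 6 thick round the post. Unloaded it lies 34 mm above the stand's origin; it moves straight down with the seat. The post rises 38 above it when unloaded.
- seat (a joint): How far the sprung seat is pushed down, m: 0 unloaded, 0.016 bottomed out. It first gives at about 2.5 N (weight of the parts included) and then needs 0.7 N more for each mm, so about 8 N at half travel (8 mm). It springs back up when let go.
- ring: The wide ring: plain aluminium, 60 mm outside, open bore 25, 14 thick, loose, lying flat in one of the wells. Origin: centre of its underside; z is its axis. 70 to 105 g. Which well it lies in changes.
- ring_center (a point): Middle of the wide ring, on its axis, 7 mm above its underside.
- collar: The clamp collar: plain aluminium, 42 mm outside, open bore 25, 24 tall, three small dark set screws round its side, narrower and taller than the wide ring; loose, standing in one of the wells. Origin: centre of its underside; z is its axis. 48 to 75 g. Which well it stands in changes.
- collar_center (a point): Middle of the clamp collar, on its axis, 12 mm above its underside.
- drawer: The half-open drawer, fixed, axes as the world's. Origin at table height; the grey liner's flat top is 25 mm above it. Eight round wells, 64 wide and 5 deep, at x -100 and +15, y -275, -170, +170 and +275 from the origin, each with one round thing, centred. Side walls 50 high at y +-416, front panel 66 high at x -214; a cabinet 100 high begins at world x 0.797.
- tin: A bystander: open aluminium tin, 54 mm diameter, 34 high, standing on the liner near the cabinet. Origin: centre of its underside.
- lid: A bystander: the tin's aluminium lid, a closed disc 59 mm diameter, 11 high, lying on the liner near the cabinet. Origin: centre of its underside.
- filter0: A bystander: round lens filter, dark metal frame closed by a flat glass disc (no hole through it), 58 mm diameter, 9 thick, lying in a well. Origin: centre of its underside; z up.
- filter1: A bystander: round lens filter, dark metal frame closed by a flat glass disc (no hole through it), 58 mm diameter, 9 thick, lying in a well. Origin: centre of its underside; z up.
- filter2: A bystander: round lens filter, dark metal frame closed by a flat glass disc (no hole through it), 58 mm diameter, 9 thick, lying in a well. Origin: centre of its underside; z up.
- filter3: A bystander: round lens filter, dark metal frame closed by a flat glass disc (no hole through it), 58 mm diameter, 9 thick, lying in a well. Origin: centre of its underside; z up.
- cap0: A bystander: black plastic lens cap with two finger grips, solid disc 54 mm diameter, about 10 thick, lying in a well. Origin: centre of its underside; z up.
- cap1: A bystander: black plastic lens cap with two finger grips, solid disc 54 mm diameter, about 10 thick, lying in a well. Origin: centre of its underside; z up.
Things that resemble listed ones, but are neither listed nor needed, are in the scene too. What is shaped like the collar but pink is not meant.

How it is judged (in metres and radians):
On the way, in this order (a step that is already met when the one before it is completed fails the run):
1. the wide ring lies fully home on the seat round the post, let go, with the collar not yet on the post (horizontal distance between ring_center and seat_top below 0.0035 m and z of ring_center in the frame of seat_top between 0.0045 and 0.0095 m and angle between the z axis of ring and the z axis of stand, either way round below 0.1 rad and contact force between the arm and ring below 0.2 N and horizontal distance between collar_center and seat_top above 0.04 m), for 0.2 s.
2. the gripped collar, on the post on top of the ring, presses the seat down to the middle of its travel, steadily for 1 s (horizontal distance between each of ring_center, collar_center and seat_top below 0.0035 m and z of ring_center in the frame of seat_top between 0.0045 and 0.0095 m and angle between the z axis of each of ring, collar and the z axis of stand, either way round below 0.1 rad and z of collar_center in the frame of seat_top between 0.023 and 0.029 m and contact force between collar and ring between 4 and 12 N and value of joint seat between 0.0045 and 0.012 m and contact force between the fingers and collar above 2 N and contact force between the arm and ring below 0.5 N), for 1 s.
At the end, for the whole second after the job is handed in: Ring on seat, collar on ring: each within 3.5 mm of the post's axis, flat within 0.1 rad, within 3 mm of its height. Gripper on the collar (over 2 N), robot off the ring; collar presses ring with 4 to 12 N, seat 4.5 to 12 mm down, through the last second (all of step 2); the arm keeps its last pose, push and grip.
It fails at once if the seat is bottomed out (over 15 mm) (value of joint seat above 0.015 m).
It fails at once if a filter, a cap, the tin or its lid is moved by more than 20 mm (distance of any of filter0, filter1, filter2, filter3, cap0, cap1, tin, lid from where it was at the start of the episode above 0.02 m).
It also fails if it takes over 58 s, if anything falls off the work surface, if the arm or the gripper's body presses on something with over 40 N, if the wrist force passes 120 N, or if a joint passes its speed limit or range.

## Robot

A 7-joint arm with a two-finger parallel gripper is mounted at the origin on the work surface. World frame = base frame: x ahead of the robot, y to its left, z up, the work surface at z = 0. Lengths are in mm, angles in rad, forces in N, time in s.
With the tool pointing down it reaches from about 350 to 900 mm from the base axis. Payload 8.1 kg.
Tool frame: the origin (TCP) lies at the very end of the fingers, on their centre line; the grasp point (between the pads) lies 19 mm behind it (manip.tcp_to_grasp is the y of the grasp point in the tool frame, in mm); y points along the fingers, x is the direction in which the jaws open and shut, and the axes are right-handed (so a half turn about y gives the same grasp; the last joint's range is limited). The gripper opens to 92 mm and grips with 3 to 60 N. Pads are 19 mm wide; open, the fingers measure 130 mm over their backs; the gripper's body (75 mm by 190 mm) begins 47 mm behind the grasp point.
Start: joints at [1.065, 0.434, 0.025, 1.573, -0.012, 1.134, -0.075], TCP at [244.976, -575.003, 226.742] pointing down, gripper open.
Joint ranges: [-2.62, 2.62], [-0.44, 2.09], [-1.27, 1.32], [0.08, 2.57], [-1.32, 4.46], [0.12, 2], [-2.74, 2.74]. Speed limits (rad/s): [2.22, 2.22, 3.01, 3.01, 3.14, 3.14, 3.14].

## Interface

Orientations are given as [roll, pitch, yaw] about the fixed x, y, z axes, in that order (R = Rz(yaw) Ry(pitch) Rx(roll)).
In Python, from workcell import readout, optics, order, manip gives the robot as it stands. The module is installed in compiled form; this text tells all that it offers.
- The arm moves only by the tool move_arm, never from a script. Its argument "series" is a list that holds one entry, the list of rows, each a list of 7 numbers: the shift along the tool's x, y, z in mm, then the turn, a rotation vector about the tool's x, y, z in degrees, then the finger opening in mm, from 0 to 91.8. In form: [[[tx, ty, tz, ax, ay, az, fingers], ...]]. A call has 1 to 12 rows; each row shifts and turns the pose as measured when the row begins, along the tool's axes as they then stand; what a row does not reach is not made up. A row lasts 1/10 s, in which the tool goes at most 50 mm and 8.59 degrees, less where a joint would pass 70% of its speed; a pose out of reach is approached as far as the arm can. A call is refused whole if a number of a shift passes 50 or a number of a turn 8.59, either way. A call with a gripper value outside its range is refused whole. The fingers move at their own pace and stop on an object; "squeeze" is the grip in N (left out, the last holds). Time passes only in rows, so rows that do not move let the fingers close. It gives the time, the measured TCP pose, the force and the opening at its end, in the units of the state.
- readout.get_obs(): the state, without advancing time (a new reading comes with each control period).
- optics.snapshot(name): name is "scene" or "top"; returns the picture (420x560x3 uint8, red, green, blue); there is no depth.
- optics.calibration(name): a dict with "vertical_fov" (degrees; the focal length in pixels is half the picture's height over the tangent of half this angle, whatever the lens; pixels are square), "cx", "cy" (the principal point, pixels), "R" (3x3) and "t" (3): a world point X has camera coordinates R X + t. Camera axes: x right, y down, z forward; pixel columns grow to the right and rows downward; lengths in mm; the calibration is good to about 2 mm. A picture is of the moment at which its call begins. calibration takes no time and is no camera call.
- order.job_done(): hands the job in, once; it reports no verdict.
The state is a dict: "clock": time; "joint_pos": joint angles; "joint_vel": joint speeds; "joint_efforts": joint torques, N m; "eef_pos": TCP position; "orientation": TCP orientation; "contact_force": force on the tool from outside, world axes, zero at the start; "ft_torque": the same for the moment, N m; "width": finger opening in mm.
Only numpy, scipy, OpenCV 4.12 (cv2) and the standard library are available. Lean on these libraries where they do the work, as an engineer would, in place of code of your own. Each camera call takes 0.05 s, during which the arm holds its last target. There are 200 camera calls.

## Working session

There is one attempt and no reset: what is moved stays moved. The work goes in short steps, Python scripts to look and compute and a tool call to move; the robot and the scene stay as the last step left them, time stands still between calls to the robot, and variables do not carry over. Pictures are saved under pics/ and viewed, about 8 in all and at most 12, crops included, and the job is handed in when it is done.

Besides the shell and the picture viewer there is one more tool, called after ">>>" as a command line: name --argument value ..., lists and objects as JSON in quotes. move_arm: Moves the arm, as the interface text tells. Its arguments: {"type":"object","properties":{"series":{"type":"array"},"squeeze":{"type":"number"}},"required":["series"]}

```bash
mkdir -p pics
python3 - <<'E'
from workcell import readout, optics, manip
import cv2,numpy as np
o=readout.get_obs()
for k,v in o.items(): print(k,np.round(v,3))
print(manip.tcp_to_grasp)
for n in("scene","top"):
    c=optics.calibration(n);print(n,c)
    cv2.imwrite(f"pics/{n}0.png",cv2.cvtColor(optics.snapshot(n),cv2.COLOR_RGB2BGR))
E
```

```text
clock 0.0
joint_pos [ 1.065  0.435  0.025  1.574 -0.012  1.134 -0.075]
joint_vel [ 0.001 -0.001  0.    -0.001 -0.002 -0.    -0.   ]
joint_efforts [-1.0000e-03 -6.6785e+01  9.8400e-01 -3.1445e+01 -6.1000e-02  4.3000e-02
  0.0000e+00]
eef_pos [ 244.738 -574.548  225.953]
orientation [-1.571  0.002 -1.168]
contact_force [-0.95  -0.578 -0.088]
ft_torque [0.038 0.035 0.01 ]
width 92.118
-18.8
scene {'vertical_fov': 56.793411054437456, 'cx': 285.5031362482225, 'cy': 208.9053303420457, 'R': array([[ 0.04113107,  0.99909663, -0.01068492],
       [ 0.59752849, -0.03316729, -0.80116143],
       [-0.80079207,  0.02656808, -0.59835291]]), 't': array([  -3.93129079, -234.73276252, 1192.79466085])}
top {'vertical_fov': 44.59928391011045, 'cx': 277.98154435779065, 'cy': 210.40780907788312, 'R': array([[ 0.02238666, -0.99972964,  0.00628294],
       [-0.99848746, -0.02267363, -0.05008686],
       [ 0.05021578, -0.00515216, -0.9987251 ]]), 't': array([  -7.70303988,  485.78144173, 1122.63608899])}
```

View pics/top0.png

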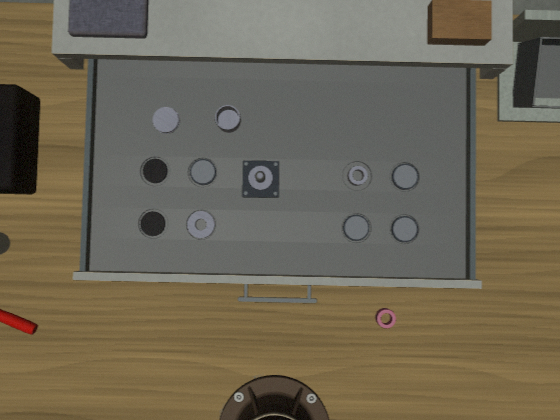

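View pics/scene0.png

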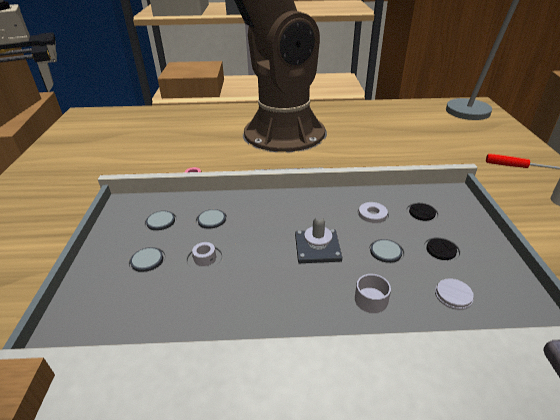

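```bash
cat > h.py <<'E'
import cv2,numpy as np
from workcell import readout, optics
def snap(n,f=None):
    im=optics.snapshot(n)
    if f: cv2.imwrite(f,cv2.cvtColor(im,cv2.COLOR_RGB2BGR))
    return im
def ray(n,uv,z):
    c=optics.calibration(n);f=210/np.tan(np.radians(c['vertical_fov']/2))
    R=np.array(c['R']);t=np.array(c['t']);C=-R.T@t
    d=R.T@np.array([(uv[0]-c['cx'])/f,(uv[1]-c['cy'])/f,1])
    return C+d*(z-C[2])/d[2]
def pix(n,X):
    c=optics.calibration(n);f=210/np.tan(np.radians(c['vertical_fov']/2))
    p=np.array(c['R'])@X+c['t'];return p[:2]/p[2]*f+[c['cx'],c['cy']]
E
python3 - <<'E'
from h import *
g=cv2.imread('pics/top0.png');gr=cv2.cvtColor(g,cv2.COLOR_BGR2GRAY)
B=cv2.resize(gr[90:260,120:440],None,fx=4,fy=4,interpolation=cv2.INTER_CUBIC)
c=cv2.HoughCircles(B,cv2.HOUGH_GRADIENT_ALT,1,20,param1=150,param2=.6,minRadius=8,maxRadius=75)
for x,y,r in sorted(c[0].tolist()):
    u=((x+.5)/4-.5+120,(y+.5)/4-.5+90);print(np.round(u,1),round(r/4,1),*[np.round(ray('top',u,z)[:2],1) for z in(25,34,44,59,97)])
s=cv2.imread('pics/scene0.png')
a=np.hstack([cv2.resize(g[y-35:y+35,x-35:x+35],(260,260),interpolation=cv2.INTER_CUBIC) for x,y in((201,224),(358,174),(261,179))])
b=np.hstack([cv2.resize(s[y-35:y+35,x-35:x+35],(260,260),interpolation=cv2.INTER_CUBIC) for x,y in((373,212),(204,252),(319,240))])
cv2.imwrite('pics/crop1.png',np.vstack([a,b]))
E
```

```text
[153.9 222.9] 13.9 [451.8 273.8] [451.6 271.7] [451.4 269.4] [451.1 265.8] [450.3 256.8]
[154.4 170.4] 12.3 [567.  276.7] [565.9 274.6] [564.7 272.2] [562.9 268.6] [558.2 259.5]
[154.4 170.4] 14.4 [567.  276.7] [565.9 274.6] [564.7 272.2] [562.9 268.6] [558.2 259.5]
[165.4 120.9] 13.5 [677.4 256.3] [675.4 254.3] [673.2 252.1] [669.9 248.8] [661.4 240.4]
[199.9 224.4] 5.5 [450.7 173.3] [450.6 172. ] [450.4 170.6] [450.1 168.4] [449.3 162.8]
[199.9 224.4] 14.3 [450.7 173.3] [450.6 172. ] [450.4 170.6] [450.1 168.4] [449.3 162.8]
[202.1 170.9] 11.6 [568.4 171.9] [567.3 170.6] [566.  169.2] [564.1 167. ] [559.4 161.5]
[202.1 170.9] 13.7 [568.4 171.9] [567.3 170.6] [566.  169.2] [564.1 167. ] [559.4 161.5]
[228.4 118.6] 10.2 [685.7 117.5] [683.7 116.6] [681.4 115.6] [677.9 114.2] [669.2 110.5]
[228.4 118.6] 13.3 [685.7 117.5] [683.7 116.6] [681.4 115.6] [677.9 114.2] [669.2 110.5]
[259.4 175.4] 4.3 [561.3  45.9] [560.3  45.6] [559.1  45.3] [557.3  44.8] [552.8  43.6]
[259.4 175.4] 11.0 [561.3  45.9] [560.3  45.6] [559.1  45.3] [557.3  44.8] [552.8  43.6]
[275.1 163.4] 3.2 [588.7  11.9] [587.4  11.9] [586.   11.9] [583.8  11.8] [578.4  11.7]
[356.1 226.9] 11.6 [ 453.  -168.6] [ 452.8 -167.1] [ 452.6 -165.6] [ 452.2 -163.2] [ 451.4 -157.2]
[356.1 226.9] 14.1 [ 453.  -168.6] [ 452.8 -167.1] [ 452.6 -165.6] [ 452.2 -163.2] [ 451.4 -157.2]
[357.4 175.1] 5.4 [ 566.9 -169.6] [ 565.8 -168.2] [ 564.6 -166.6] [ 562.7 -164.2] [ 558.  -158.2]
[357.4 175.1] 9.8 [ 566.9 -169.6] [ 565.8 -168.2] [ 564.6 -166.6] [ 562.7 -164.2] [ 558.  -158.2]
[357.4 175.1] 14.0 [ 566.9 -169.6] [ 565.8 -168.2] [ 564.6 -166.6] [ 562.7 -164.2] [ 558.  -158.2]
[405.1 228.1] 13.2 [ 452.7 -276. ] [ 452.5 -273.8] [ 452.3 -271.2] [ 451.9 -267.4] [ 451.1 -257.7]
[405.4 176.1] 11.6 [ 567.1 -275.5] [ 566.  -273.2] [ 564.8 -270.6] [ 562.9 -266.8] [ 558.2 -257.2]
[405.4 176.1] 13.9 [ 567.1 -275.5] [ 566.  -273.2] [ 564.8 -270.6] [ 562.9 -266.8] [ 558.2 -257.2]
```

View pics/crop1.png

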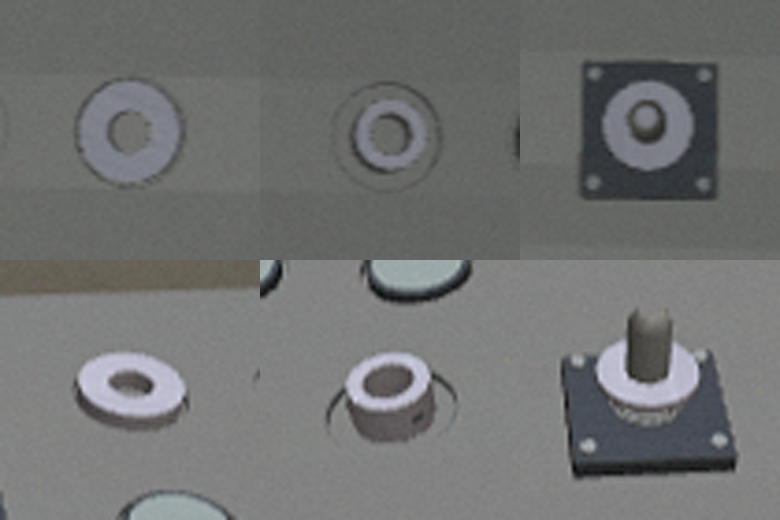

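Run:
```python
from h import *
for n,th,w in(('top',150,(85,260,95,460)),('scene',150,(185,320,100,500))):
    g=cv2.imread(f'pics/{n}0.png')[w[0]:w[1],w[2]:w[3]]
    gr=cv2.cvtColor(g,cv2.COLOR_BGR2GRAY)
    cs,_=cv2.findContours((gr>th).astype('u1'),cv2.RETR_EXTERNAL,cv2.CHAIN_APPROX_NONE)
    for c in cs:
        if cv2.contourArea(c)<60: continue
        e=cv2.fitEllipse(cv2.convexHull(c)); u=np.array(e[0])+[w[2],w[0]]
        print(n,'bright',np.round(u,1),np.round(e[1],1),*[np.round(ray(n,u,z)[:2],1) for z in(29,34,44,59)])
    cs,_=cv2.findContours((gr<75).astype('u1'),cv2.RETR_EXTERNAL,cv2.CHAIN_APPROX_NONE)
    for c in cs:
        if cv2.contourArea(c)<300: continue
        e=cv2.minAreaRect(c); e2=cv2.fitEllipse(c); u=np.array(e[0])+[w[2],w[0]];u2=np.array(e2[0])+[w[2],w[0]]
        print(n,'dark',np.round(u,1),np.round(e[1],1),round(e[2],1),np.round(ray(n,u,37)[:2],1),'ell',np.round(u2,1),np.round(ray(n,u2,28)[:2],1))
```

```text
top dark [404.  228.5] [25. 28.] 90.0 [ 451.5 -270.6] ell [404.5 228.5] [ 451.7 -273.9]
top dark [152.5 223.5] [24. 24.] 45.0 [450.1 273.9] ell [152.3 223.4] [450.6 276.5]
top dark [405.  175.5] [27. 26.] 90.0 [ 567.  -271.6] ell [405. 176.] [ 567.  -273.9]
top dark [260. 179.] [36. 36.] 90.0 [552.  44.] ell [260.4 179.1] [552.9  43.5]
top dark [155. 170.] [24. 24.] 0.0 [566.4 272.5] ell [154.5 170.2] [567.  275.7]
scene bright [455.3 291.4] [23.6 39.5] [674.2 257.5] [678.5 254.6] [687.  248.7] [699.7 239.8]
scene bright [373.4 286. ] [24.6 34.4] [655.9 125.3] [660.3 123.7] [669.2 120.4] [682.4 115.6]
scene bright [145.7 257.5] [16.5 28.5] [ 566.  -276.5] [ 571.3 -274.1] [ 582.  -269.2] [ 598. -262.]
scene bright [203. 249.] [14.8 22.3] [ 548.6 -173.8] [ 554.1 -172.4] [ 565.1 -169.7] [ 581.6 -165.5]
scene bright [386.2 248.9] [16.6 27.3] [566.3 169.4] [571.6 167.3] [582.3 163.2] [598.3 157. ]
scene bright [318.8 234.1] [18.3 29.4] [517.2  48.4] [523.1  47.6] [534.7  45.9] [552.2  43.4]
scene bright [159.6 218.5] [12.8 24.7] [ 449.9 -276.3] [ 456.4 -273.9] [ 469.4 -269.1] [ 488.9 -261.8]
scene bright [210.9 216.9] [13.4 23.9] [ 450.1 -170.2] [ 456.6 -168.8] [ 469.6 -166.1] [ 489.1 -162. ]
scene bright [372.8 209.9] [16.6 28.5] [444.7 171.3] [451.2 169.2] [464.3 165.1] [484.  158.8]
scene bright [491.  185.7] [13.7 21.6] [368.  461.9] [375.3 456.9] [390.  446.8] [412.  431.8]
scene dark [442.5 248.5] [21. 33.] 90.0 [579.2 269.3] ell [441.7 248.6] [569.9 273.3]
scene dark [422.8 211.7] [28.1 16.5] 14.0 [467.1 269.5] ell [422.2 211.5] [454.7 274. ]
scene dark [486.2 204.1] [53.6  8.6] 53.1 [448.2 411.3] ell [485.9 204.3] [436.9 418.5]
```

Ring: the wide open-bored disc at top (200,224). Collar: the narrow tall one with a set screw at top (358,174). The pink one at (386,318) is on the table and not meant. The discs at (202,171), (356,227) and (405,176/228) are glass filters, (154,170/223) are caps, and (166,120) is the closed lid. The stand is at about (552,44).

>>> move_arm --series '[[[26,0,40,0,-8.4,0,91.8],[26,0,40,0,-8.4,0,91.8],[26,0,40,0,-8.4,0,91.8],[26,0,40,0,-8.4,0,91.8],[0,0,48,0,-8.4,0,91.8],[0,0,48,0,-8.4,0,91.8],[0,0,48,0,-8.4,0,91.8],[0,0,48,0,-8.4,0,91.8]]]' --squeeze 30

```text
clock: 0.9
eef_pos: [498.6, -388.4, 218.3]
orientation: [-1.567, 0.009, 0.023]
contact_force: [1.1, 0.4, -0.4]
width: 91.8
```

>>> move_arm --series '[[[-4,0,46,0,0,0,91.8],[-4,0,46,0,0,0,91.8],[-4,0,46,0,0,0,91.8],[-4,5,46,0,0,0,91.8],[-4,5,46,0,0,0,91.8],[-4,5,46,0,0,0,91.8],[-4,8,46,0,0,0,91.8],[-4,8,46,0,0,0,91.8],[-4,8,46,0,0,0,91.8],[-4,8,46,0,0,0,91.8],[-4,8,46,0,0,0,91.8],[-3,8,46,0,0,0,91.8]]]'

```text
clock: 2.1
eef_pos: [428.7, 184.7, 155.1]
orientation: [-1.567, 0.008, 0.029]
contact_force: [0.8, 0.1, -0.3]
width: 91.4
```

>>> move_arm --series '[[[8,20,-5,0,1.6,0,91.8],[8,25,-5,-0.2,0,-0.4,91.8],[6,25,-4,0,0,0,91.8],[0,10,0,0,0,0,91.8],[0,0,0,0,0,0,91.8]]]'

```text
clock: 2.6
eef_pos: [448.1, 181.6, 71.9]
orientation: [-1.566, 0.002, 0.015]
contact_force: [-0.6, 0.5, 0.9]
width: 91.5
```

Run:
```python
from h import *
im=snap('scene','pics/s1.png');t=snap('top','pics/t1.png')
o=readout.get_obs();print(o['eef_pos'],o['orientation'],o['contact_force'])
print(pix('scene',o['eef_pos']),pix('top',o['eef_pos']))
g=cv2.imread('pics/s1.png');g2=cv2.imread('pics/t1.png')
cv2.imwrite('pics/c2.png',np.hstack([cv2.resize(g[150:250,320:430],(440,400)),cv2.resize(g2[180:270,160:250],(360,400))]))
```

```text
[448.91329343 181.88229144  73.2867335 ] [-1.56510348e+00  5.83303238e-05  1.49067994e-02] [0.19793012 0.32270475 0.63050424]
[381.09500459 193.6270342 ] [192.39356797 224.63175931]
```

View pics/c2.png

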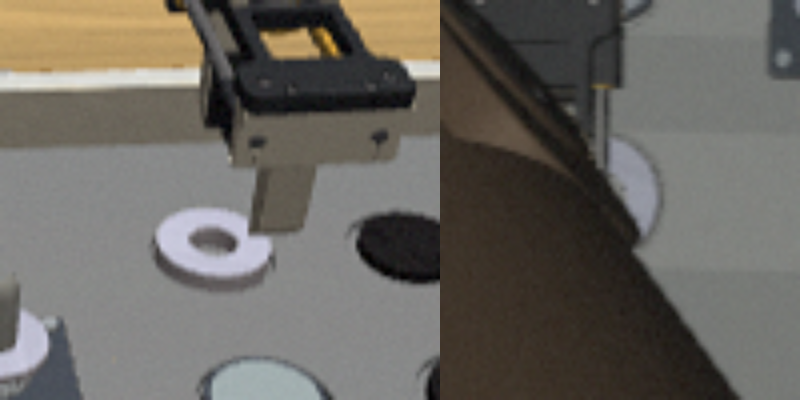

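The view shows the near finger at scene px (389,208), right of the ring at (373,210). It has to go about 11 mm towards −y, as the numbers also say.

>>> move_arm --series '[[[1.5,5,-6,-0.3,0.8,0,91.8],[1,15,-5,0,0,0,91.8],[0,15,0,0,0,0,91.8],[0,8,0,0,0,0,91.8],[0,0,0,0,0,0,91.8]]]'

```text
clock: 3.2
eef_pos: [455.0, 170.1, 33.2]
orientation: [-1.569, -0.008, -0.004]
contact_force: [0.7, 0.6, 0.0]
width: 91.8
```

>>> move_arm --series '[[[-2,4,0,0,0,0.3,91.8],[-1,1.5,0,0,0,0,91.8],[0,0,0,0,0,0,91.8]]]'

```text
clock: 3.5
eef_pos: [452.7, 170.5, 28.8]
orientation: [-1.569, -0.005, -0.005]
contact_force: [0.7, -0.5, 0.2]
width: 92.0
```

Run:
```python
from h import *
for i in range(3):
    snap('scene','pics/s2.png'); o=readout.get_obs();print(o['eef_pos'],o['orientation'],o['contact_force'])
```

```text
[452.81076236 170.51142484  28.8506714 ] [-1.56851681 -0.00479181 -0.00464094] [0.10461982 1.11004256 0.2467161 ]
[452.83917669 170.53176112  28.85165401] [-1.56851673 -0.0048338  -0.0045435 ] [-0.32822561 -0.19677261 -0.21714784]
[452.85562436 170.50327791  28.8436645 ] [-1.56852393 -0.00485391 -0.00462872] [ 0.58482291 -0.91696359  0.46551037]
```

>>> move_arm --series '[[[-1,1.5,0,0,0,0.2,91.8],[0,0,0,0,0,0,50],[0,0,0,0,0,0,50],[0,0,0,0,0,0,50],[0,0,0,0,0,0,50],[0,0,0,0,0,0,50],[0,0,0,0,0,0,50],[0,0,0,0,0,0,50]]]' --squeeze 15

```text
clock: 4.45
eef_pos: [452.0, 170.7, 27.5]
orientation: [-1.568, -0.002, -0.005]
contact_force: [0.3, -0.7, -0.4]
width: 59.8
```

>>> move_arm --series '[[[0,-5,0,0,0,0,50],[0,-25,0,0,0,0,50],[0,-35,0,0,0,0,50],[10,-35,-12,0,0,0,50],[30,0,-38,0,0,0,50],[30,0,-38,0,0,0,50],[25,0,-32,0,0,0,50],[0,0,0,0,0,0,50],[0,0,0,0,0,0,50]]]' --squeeze 25

```text
clock: 5.35
eef_pos: [549.4, 47.0, 134.5]
orientation: [-1.568, -0.003, 0.0]
contact_force: [-0.8, 0.4, -0.7]
width: 59.4
```

>>> move_arm --series '[[[2.5,12,-3.2,0,0,0,50],[0,0,0,0,0,0,50],[0,0,0,0,0,0,50]]]'

```text
clock: 5.65
eef_pos: [550.4, 45.5, 121.3]
orientation: [-1.568, -0.002, 0.003]
contact_force: [-1.0, 0.6, -0.8]
width: 59.0
```

Run:
```python
from h import *
snap('scene','pics/s3.png');snap('top','pics/t3.png'); o=readout.get_obs();print(o['eef_pos'],o['orientation'],o['contact_force'],o['width'])
g=cv2.imread('pics/s3.png');g2=cv2.imread('pics/t3.png')
cv2.imwrite('pics/c3.png',np.hstack([cv2.resize(g[165:265,265:375],(440,400),interpolation=cv2.INTER_CUBIC),cv2.resize(g2[135:225,215:305],(360,400))]))
# expected px: post axis tip & seat edges
for z in(59,97):print(z,pix('scene',np.array([552,43.7,z])))
```

```text
[550.4306432   45.30749855 121.34408061] [-1.56788705 -0.00164698  0.00301212] [-0.52881805 -0.13147396  0.15832409] 59.392766623627246
59 [319.00343747 234.04825532]
97 [319.87389703 217.82921025]
```

View pics/c3.png

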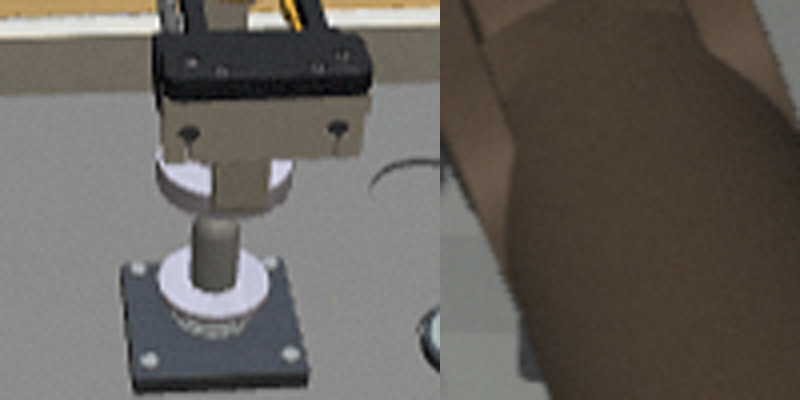

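Run:
```python
from h import *
g=cv2.cvtColor(cv2.imread('pics/s3.png'),cv2.COLOR_BGR2GRAY).astype(int)
for r in(208,210,212,214,216,220,224,228,236): print(r,g[r,300:344].tolist())
a=np.linspace(0,6.283,181)
def ext(x,y,zs,r):
    P=np.array([pix('scene',np.array([x+r*np.cos(t),y+r*np.sin(t),z])) for t in a for z in zs]);return P.min(0).round(1),P.max(0).round(1)
print('ring',ext(550.4,45.4,(113.8,127.8),30),'seat',ext(552,43.7,(59,),26))
print('post',ext(552,43.7,(75,),11))
print('finger',pix('scene',np.array([580,45.4-9.5,121.3])),pix('scene',np.array([580,45.4+9.5,121.3])),pix('scene',np.array([599,45.4-9.5,121.3])),pix('scene',np.array([599,45.4+9.5,121.3])))
```

```text
208 [139, 138, 140, 146, 62, 67, 150, 212, 205, 202, 201, 199, 198, 200, 200, 200, 207, 169, 60, 102, 90, 89, 93, 95, 90, 92, 91, 93, 91, 92, 85, 89, 120, 211, 204, 207, 190, 107, 134, 139, 138, 142, 139, 137]
210 [138, 137, 139, 140, 89, 68, 69, 95, 135, 180, 209, 204, 205, 201, 200, 203, 205, 172, 58, 94, 93, 93, 89, 93, 95, 89, 91, 94, 89, 89, 92, 85, 153, 215, 192, 137, 96, 86, 142, 138, 139, 137, 137, 142]
212 [140, 138, 138, 141, 137, 71, 75, 80, 79, 74, 82, 119, 152, 170, 197, 198, 210, 179, 52, 93, 92, 93, 90, 91, 95, 89, 95, 89, 93, 91, 92, 87, 126, 105, 94, 94, 88, 115, 140, 137, 140, 138, 138, 138]
214 [141, 137, 137, 140, 140, 137, 106, 76, 79, 77, 83, 81, 83, 79, 84, 90, 110, 83, 64, 98, 92, 94, 92, 92, 95, 95, 93, 94, 90, 90, 94, 93, 100, 95, 90, 87, 100, 141, 140, 139, 138, 139, 137, 137]
216 [138, 140, 139, 141, 140, 141, 142, 128, 121, 86, 79, 82, 86, 86, 93, 87, 97, 83, 72, 87, 87, 92, 90, 88, 87, 85, 87, 89, 86, 88, 86, 91, 92, 108, 124, 127, 141, 141, 140, 141, 137, 138, 139, 137]
220 [138, 137, 140, 143, 140, 139, 141, 137, 138, 139, 138, 140, 141, 98, 81, 100, 1
[... 349 characters left out ...]
138]
228 [139, 138, 139, 140, 141, 140, 137, 156, 177, 193, 209, 209, 170, 54, 65, 68, 75, 80, 82, 83, 82, 85, 90, 85, 107, 199, 189, 165, 145, 136, 139, 138, 138, 139, 139, 137, 142, 136, 141, 138, 140, 136, 138, 139]
236 [83, 83, 78, 82, 77, 207, 199, 202, 204, 200, 200, 204, 212, 102, 56, 64, 77, 79, 78, 86, 80, 82, 72, 112, 214, 204, 196, 194, 198, 198, 195, 207, 114, 77, 81, 81, 80, 105, 141, 141, 138, 138, 138, 139]
ring (array([304.1, 193.6]), array([338.8, 220.3])) seat (array([304.9, 225.1]), array([333.2, 243.5]))
post (array([313.3, 223.5]), array([325.4, 231.2]))
finger [317.73739784 216.86814583] [328.93227505 216.48956835] [318.97514663 223.93155463] [330.43436367 223.5384512 ]
```

>>> move_arm --series '[[[1.6,3,-1.7,0,0,0,50],[0,3,0,0,0,0,50],[0,3,0,0,0,0,50],[0,3,0,0,0,0,50],[0,3,0,0,0,0,50],[0,0,0,0,0,0,50]]]'

```text
clock: 6.35
eef_pos: [551.8, 44.8, 105.3]
orientation: [-1.568, -0.002, 0.005]
contact_force: [0.4, -0.3, -1.4]
width: 59.2
```

>>> move_arm --series '[[[0.3,2,-1.5,0,0,0,50],[0,2,-0.3,0,0,0,50],[0,2,0,0,0,0,50],[0,2,0,0,0,0,50],[0,2,0,0,0,0,50],[0,0,0,0,0,0,50]]]'

```text
clock: 6.95
eef_pos: [552.3, 42.7, 94.4]
orientation: [-1.568, -0.002, 0.005]
contact_force: [-0.7, -0.6, 0.1]
width: 59.2
```

>>> move_arm --series '[[[0,3,0,0,0,0,50],[0,3,0,0,0,0,50],[0,3,0,0,0,0,50],[0,3,0,0,0,0,50],[0,0,0,0,0,0,50]]]'

```text
clock: 7.45
eef_pos: [552.3, 42.9, 81.3]
orientation: [-1.568, -0.002, 0.005]
contact_force: [0.2, -0.1, -0.3]
width: 59.3
```

>>> move_arm --series '[[[0,4,0,0,0,0,50],[0,4,0,0,0,0,50],[0,3.5,0,0,0,0,50],[0,2.5,0,0,0,0,50],[0,0,0,0,0,0,50]]]'

```text
clock: 7.95
eef_pos: [552.5, 43.0, 66.1]
orientation: [-1.568, -0.002, 0.005]
contact_force: [0.2, -0.1, 2.5]
width: 59.2
```

Run:
```python
from h import *
F=[]
for i in range(6):
    snap('scene','pics/s4.png'); o=readout.get_obs();F.append(o['contact_force'])
print(o['eef_pos'],np.mean(F,0))
```

```text
[552.53700209  42.98240559  66.53726598] [-1.04199046 -0.3155548   1.09010279]
```

>>> move_arm --series '[[[0,0,0,0,0,0,66],[0,0,0,0,0,0,91.8],[0,0,0,0,0,0,91.8],[0,0,0,0,0,0,91.8],[0,0,0,0,0,0,91.8],[0,-10,0,0,0,0,91.8],[0,-30,0,0,0,0,91.8],[0,-40,0,0,0,0,91.8],[0,-20,-30,0,0,0,91.8],[0,0,-45,0,0,0,91.8],[3,0,-45,0,0,0,91.8]]]'

```text
clock: 9.35
eef_pos: [557.1, -71.1, 174.4]
orientation: [-1.563, -0.006, 0.02]
contact_force: [1.2, -0.6, -0.8]
width: 92.0
```

Run:
```python
from h import *
snap('scene','pics/s5.png');snap('top','pics/t5.png'); o=readout.get_obs();print(o['eef_pos'],o['orientation'],o['contact_force'],o['width'])
g=cv2.imread('pics/s5.png');g2=cv2.imread('pics/t5.png')
cv2.imwrite('pics/c5.png',np.hstack([cv2.resize(g[165:265,265:375],(440,400),interpolation=cv2.INTER_CUBIC),cv2.resize(g2[135:225,215:305],(360,400))]))
a=np.linspace(0,6.283,181)
def ext(x,y,zs,r):
    P=np.array([pix('scene',np.array([x+r*np.cos(t),y+r*np.sin(t),z])) for t in a for z in zs]);return P.min(0).round(1),P.max(0).round(1)
print('ring',ext(552.3,43,(59,73),30))
```

```text
[557.25441013 -78.48518735 173.44322023] [-1.56728605 -0.00488012  0.00853408] [-0.0994966  -0.24209245 -1.09640906] 92.14318499853674
ring (array([302.4, 218.1]), array([335.5, 245.1]))
```

View pics/c5.png

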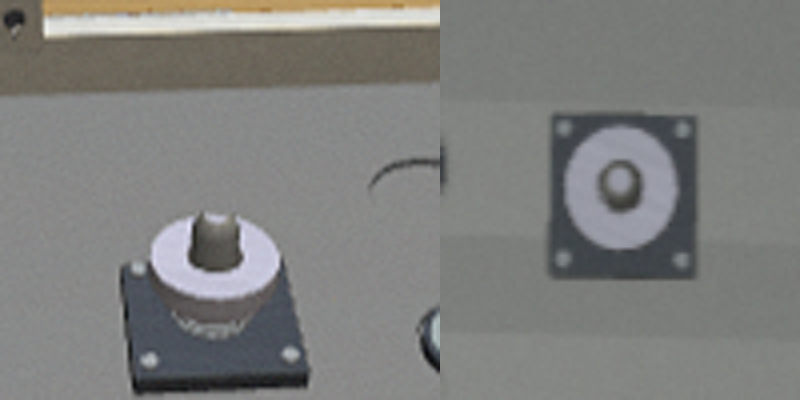

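The ring lies flat and centred round the post on the seat (scene px ~(318,230)). On to the collar.

>>> move_arm --series '[[[5,10,-40,0,0,0,91.8],[3,30,-35,0,0.5,0,91.8],[0.7,30,-10,0,0,0,91.8],[0,20,0,0,0,0,91.8],[0,0,0,0,0,0,91.8]]]'

```text
clock: 9.95
eef_pos: [569.6, -168.1, 85.3]
orientation: [-1.569, -0.012, -0.004]
contact_force: [0.5, 0.5, 0.2]
width: 92.2
```

>>> move_arm --series '[[[-3,18,-1.5,0,0,0.7,91.8],[0,18,0,0,0,0,91.8],[0,12,0,0,0,0,91.8],[0,0,0,0,0,0,91.8],[0,0,0,0,0,0,91.8]]]'

```text
clock: 10.45
eef_pos: [569.0, -167.8, 38.8]
orientation: [-1.569, -0.002, -0.002]
contact_force: [0.0, -0.6, 0.6]
width: 91.8
```

Run:
```python
from h import *
snap('scene','pics/s6.png'); o=readout.get_obs();print(o['eef_pos'],o['orientation'],o['contact_force'],o['width'])
g=cv2.imread('pics/s6.png')
cv2.imwrite('pics/c6.png',cv2.resize(g[190:290,150:260],(660,600),interpolation=cv2.INTER_CUBIC))
```

```text
[ 568.94152336 -167.77248247   38.84185052] [-1.5688691  -0.00211451 -0.00214571] [-0.29244384  0.19481339  0.02295333] 91.65163666957565
```

View pics/c6.png

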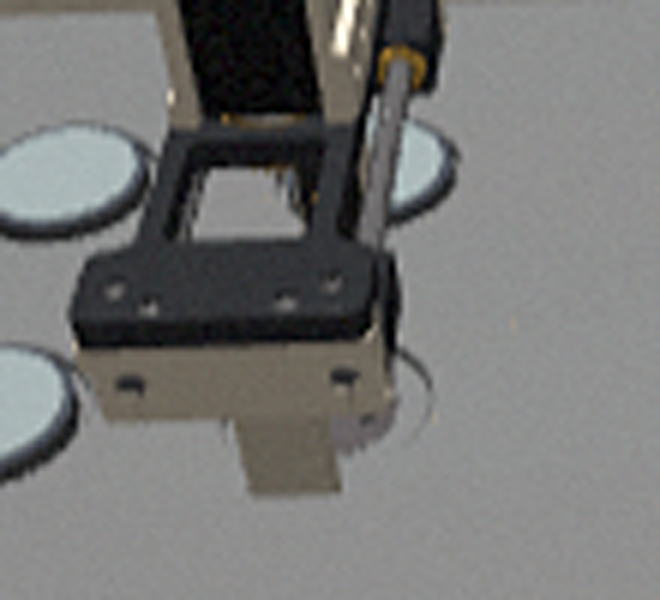

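>>> move_arm --series '[[[-2.5,7,-1.2,0,0,0,91.8],[0,2,0,0,0,0,91.8],[0,0,0,0,0,0,35],[0,0,0,0,0,0,35],[0,0,0,0,0,0,35],[0,0,0,0,0,0,35],[0,0,0,0,0,0,35],[0,0,0,0,0,0,35],[0,0,0,0,0,0,35],[0,0,0,0,0,0,35],[0,0,0,0,0,0,35]]]' --squeeze 10

```text
clock: 11.6
eef_pos: [567.7, -169.3, 31.5]
orientation: [-1.57, -0.006, -0.002]
contact_force: [-0.0, -0.3, -0.0]
width: 41.7
```

>>> move_arm --series '[[[0,0,0,0,0,0,80],[0,0,0,0,0,0,91.8],[0,0,0,0,0,0,91.8],[0,0,0,0,0,0,91.8],[0,-20,0,0,0,0,91.8],[0,-10,0,0,8.3,0,91.8],[0,0,0,0,8.3,0,91.8],[0,0,0,0,8.3,0,91.8],[0,0,0,0,8.3,0,91.8],[0,0,0,0,8.3,0,91.8],[0,0,0,0,8.3,0,91.8]]]'

```text
clock: 12.7
eef_pos: [567.4, -169.3, 62.7]
orientation: [-1.565, -0.002, -0.899]
contact_force: [-0.2, 0.6, 0.3]
width: 92.0
```

>>> move_arm --series '[[[0,0,0,0,8.3,0,91.8],[0,0,0,0,8.3,0,91.8],[0,0,0,0,8.3,0,91.8],[0,0,0,0,8.3,0,91.8],[0,0,0,0,8.0,0,91.8],[0,0,0,0,0,0,91.8],[0,0,0,0,0,0,91.8]]]'

```text
clock: 13.4
eef_pos: [567.6, -168.3, 63.0]
orientation: [-1.565, 0.003, -1.642]
contact_force: [-0.5, 0.3, -0.4]
width: 92.2
```

>>> move_arm --series '[[[0.7,10,0,-0.3,-4.0,0,91.8],[0,13,0,0,0,0,91.8],[0,8,0,0,0,0,91.8],[0,0,0,0,0,0,91.8]]]'

```text
clock: 13.8
eef_pos: [567.8, -168.8, 30.4]
orientation: [-1.569, 0.003, -1.563]
contact_force: [0.6, -0.6, -0.1]
width: 92.0
```

>>> move_arm --series '[[[0,0,0,0,0,0,35],[0,0,0,0,0,0,35],[0,0,0,0,0,0,35],[0,0,0,0,0,0,35],[0,0,0,0,0,0,35],[0,0,0,0,0,0,35],[0,0,0,0,0,0,35],[0,0,0,0,0,0,35],[0,0,0,0,0,0,35]]]' --squeeze 20

```text
clock: 14.7
eef_pos: [568.3, -169.0, 31.3]
orientation: [-1.568, 0.003, -1.564]
contact_force: [-0.1, -0.1, -0.7]
width: 41.4
```

>>> move_arm --series '[[[0,-5,0,0,0,0,35],[0,-25,0,0,0,0,35],[0,-40,0,0,0,0,35],[-20,-25,-2,0,0,0,35],[-40,0,-3,0,0,0,35],[-45,0,-3,0,0,0,35],[-45,0,-3,0,0,0,35],[-40,0,-3,0,0,0,35],[-20,0,-1,0,0,0,35],[0,0,0,0,0,0,35],[0,0,0,0,0,0,35]]]' --squeeze 35

```text
clock: 15.8
eef_pos: [551.8, 46.6, 134.3]
orientation: [-1.564, 0.003, -1.567]
contact_force: [0.3, -0.1, -1.3]
width: 41.3
```

>>> move_arm --series '[[[3.4,10,0.8,-0.4,0,0,35],[0,4,0,0,0,0,35],[0,0,0,0,0,0,35],[0,0,0,0,0,0,35]]]'

```text
clock: 16.2
eef_pos: [552.9, 37.7, 118.7]
orientation: [-1.572, 0.001, -1.574]
contact_force: [-0.0, 0.8, -0.4]
width: 41.4
```

Run:
```python
from h import *
snap('scene','pics/s7.png'); o=readout.get_obs();e=o['eef_pos'];print(e,o['orientation'],o['contact_force'],o['width'])
g=cv2.imread('pics/s7.png')
cv2.imwrite('pics/c7.png',cv2.resize(g[165:265,265:375],(660,600),interpolation=cv2.INTER_CUBIC))
a=np.linspace(0,6.283,181)
def ext(x,y,zs,r):
    P=np.array([pix('scene',np.array([x+r*np.cos(t),y+r*np.sin(t),z])) for t in a for z in zs]);return ((P.min(0)-[265,165])*6).round(),((P.max(0)-[265,165])*6).round()
print('collar in crop',ext(e[0],e[1],(e[2]-11.3,e[2]+12.7),21),'bottom',ext(e[0],e[1],(e[2]-11.3,),21),'ring',ext(552.3,43,(59,73),30))
```

```text
[552.84575803  37.74879036 118.70343594] [-1.57259513e+00  7.00505846e-04 -1.57383850e+00] [ 0.23915937 -0.26130831 -0.41058255] 40.93118954805281
collar in crop (array([240., 184.]), array([387., 336.])) bottom (array([240., 249.]), array([383., 336.])) ring (array([224., 319.]), array([423., 481.]))
```

View pics/c7.png

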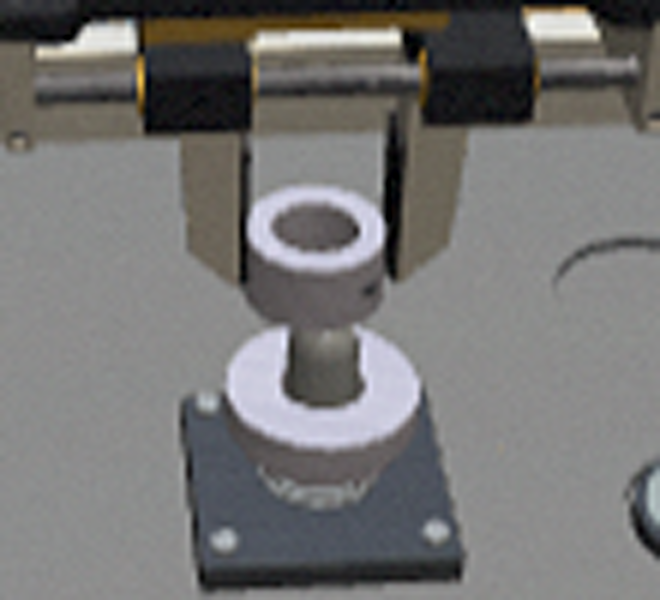

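>>> move_arm --series '[[[-5,0,0,0,0,0,35],[0,0,0,0,0,0,35],[0,0,0,0,0,0,35],[0,0,0,0,0,0,35]]]'

```text
clock: 16.65
eef_pos: [553.1, 42.9, 119.0]
orientation: [-1.572, 0.001, -1.574]
contact_force: [0.0, -0.1, -0.6]
width: 41.1
```

>>> move_arm --series '[[[0,3,0,0,0,0,35],[0,3,0,0,0,0,35],[0,3,0,0,0,0,35],[0,3,0,0,0,0,35],[0,0,0,0,0,0,35]]]'

```text
clock: 17.15
eef_pos: [553.0, 43.0, 105.9]
orientation: [-1.572, 0.001, -1.574]
contact_force: [-0.2, -0.6, -0.4]
width: 41.1
```

>>> move_arm --series '[[[0,3,-0.3,0,0,0,35],[0,3,0,0,0,0,35],[0,2,0,0,0,0,35],[0,0,0,0,0,0,35]]]'

```text
clock: 17.55
eef_pos: [552.7, 42.9, 97.1]
orientation: [-1.572, 0.001, -1.574]
contact_force: [-0.0, 0.4, -1.1]
width: 41.0
```

>>> move_arm --series '[[[0,3,0,0,0,0,35],[0,3,0,0,0,0,35],[0,2,0,0,0,0,35],[0,1,0,0,0,0,35],[0,0,0,0,0,0,35]]]'

```text
clock: 18.05
eef_pos: [552.7, 43.0, 87.3]
orientation: [-1.572, 0.001, -1.574]
contact_force: [-0.7, 0.4, -0.4]
width: 40.8
```

```bash
cat > f.py <<'E'
from h import *
F=[]
for i in range(6):
    snap('scene','pics/last.png'); o=readout.get_obs();F.append(o['contact_force'])
print(o['clock'],o['eef_pos'],o['orientation'],np.mean(F,0),o['width'])
E
python3 f.py
```

```text
18.35 [552.86160997  43.00715677  87.58637575] [-1.57166939e+00  8.78255919e-04 -1.57421223e+00] [-0.21058455  0.65919943 -0.87946912] 40.76439176948886
```

>>> move_arm --series '[[[0,1.5,0,0,0,0,35],[0,1.5,0,0,0,0,35],[0,1.5,0,0,0,0,35],[0,1,0,0,0,0,35],[0,0,0,0,0,0,35]]]'

```text
clock: 18.85
eef_pos: [553.1, 43.1, 82.1]
orientation: [-1.571, 0.001, -1.574]
contact_force: [-0.7, -0.6, 2.0]
width: 41.0
```

```bash
python3 f.py
```

```text
19.15 [553.11649057  43.02029307  82.217844  ] [-1.57085457e+00  1.01190449e-03 -1.57437315e+00] [-0.59997085 -0.17244327  1.79678273] 41.08263353317513
```

>>> move_arm --series '[[[0,1.5,0,0,0,0,35],[0,1.5,0,0,0,0,35],[0,1.5,0,0,0,0,35],[0,0,0,0,0,0,35]]]'

```text
clock: 19.55
eef_pos: [553.2, 43.0, 77.8]
orientation: [-1.571, 0.001, -1.574]
contact_force: [-1.9, -0.5, 5.2]
width: 41.0
```

```bash
python3 f.py
```

```text
19.85 [553.18865164  43.02087847  77.91097622] [-1.57050471e+00  1.10047519e-03 -1.57440366e+00] [-1.50517215 -0.382132    4.78656278] 40.8500112125104
```

>>> move_arm --series '[[[0,1,-0.6,0,0,0,35],[0,1,0,0,0,0,35],[0,0,0,0,0,0,35]]]'

```text
clock: 20.15
eef_pos: [553.2, 43.0, 76.4]
orientation: [-1.569, 0.001, -1.574]
contact_force: [-2.2, -0.3, 5.9]
width: 41.2
```

```bash
python3 f.py
python3 - <<'E'
import cv2
g=cv2.imread('pics/last.png');cv2.imwrite('pics/c8.png',cv2.resize(g[165:265,265:375],(660,600),interpolation=cv2.INTER_CUBIC))
E
```

```text
20.45 [553.19977771  43.06900695  76.46710672] [-1.56909675e+00  1.23787536e-03 -1.57439655e+00] [-1.99690283  0.05577424  5.88342985] 41.2822291172419
```

View pics/c8.png

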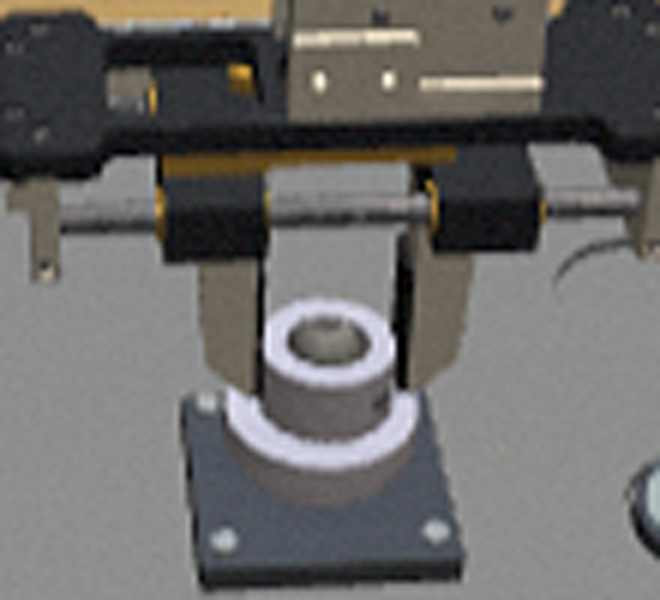

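Run:
```python
from h import *
from workcell import order
F=[];Z=[]
for i in range(26):
    snap('top'); o=readout.get_obs();F.append(o['contact_force']);Z.append(o['eef_pos'])
print(o['clock'],np.mean(F,0),np.std(F,0),np.ptp(Z,0),Z[-1],o['width'])
if 4<np.mean(F,0)[2]<8: print(order.job_done())
```

```text
21.75 [-2.02625042 -0.22233073  6.07501436] [0.4865372  0.5121531  0.63206722] [0.04945992 0.07384148 0.05977085] [553.19620156  43.09638737  76.45595494] 41.134866656897636
the job is handed in; nothing more can be done
None
```

The wide ring is home on the sprung seat and let go. The collar is threaded on top of it, still gripped at 35 N and pressing the seat down. I handed the job in at about 21.8 s of the 58 s allowed; no verdict was reported.

- **Pressing force:** over the last 1.3 s the upward force on the tool averaged 6.1 N. With my guess of 0.6 N for the collar's weight, the collar presses the ring with about 6.7 N.
- **Seat travel:** this is not measured directly. The force and the TCP height suggest about 7 to 8 mm down. It never came near bottoming out, and the force rose 0.7 N per mm as described.
- **Steadiness:** the TCP moved less than 0.1 mm over that time, and the opening read 41 mm, which fits the 42 mm collar.
- **Last picture:** the collar sits flat on the ring with the fingers clear of the ring. No filter, cap, tin or lid was in the arm's working path, but I did not compare their positions with the start.
- **Did not fully agree:** a steady side force of about 2 N in x remains, because the collar bears on the post. A final 0.6 mm shift in x to ease it had no effect. In the last picture the collar looks about 1 mm off the ring's centre in y, which is within the 3.5 mm limit.

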